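Fill the empty pockets of the plate-group test carriage and run it home

ROBOT

A 6-joint arm with a two-finger parallel gripper is mounted at the origin on a cart in front of the work surface, level with it; the furniture and walls round the work are solid. World frame = base frame: x ahead of the robot, y to its left, z up, the work surface at z = 0. Lengths are in mm, angles in rad, forces in N, time in s.
With the tool pointing down it reaches from about 300 to 875 mm from the base axis. Payload 6.4 kg.
Tool frame: the origin (TCP) lies at the very end of the fingers, on their centre line; the grasp point (between the pads) lies 19 mm behind it; z points along the fingers, y is the direction in which the jaws open and shut (so a half turn about z gives the same grasp; the last joint's range is limited). The gripper opens to 88 mm and grips with 3 to 60 N. Pads are 18 mm wide; open, the fingers measure 123 mm over their backs; the gripper's body (75 mm by 187 mm) begins 45 mm behind the grasp point.
Start: joints at [-1.421, 0.181, 1.607, -0, 1.354, -0.206], TCP at [200.312, -538.995, 208.414] pointing down, gripper open.
Joint ranges: [-2.99, 2.99], [-0.89, 2.07], [0.3, 2.58], [-1.14, 4.28], [0, 2.63], [-3.12, 3.12]. Speed limits (rad/s): [2.57, 2.57, 3.01, 3.14, 3.14, 3.14].

INTERFACE

Orientations are given as [roll, pitch, yaw] about the fixed x, y, z axes, in that order (R = Rz(yaw) Ry(pitch) Rx(roll)).
In Python, from bench import robot gives the robot as it stands.
- The arm moves only by the tool arm_command, never from a script. Its argument "rows" is a list of rows, each a list of 7 numbers: the shift along the tool's x, y, z in cm, then the turn, a rotation vector about the tool's x, y, z in rad, then the closure, from 0 (fully open) to 1 (shut). In form: [[x, y, z, ax, ay, az, claw], ...]. A call has 1 to 10 rows; each row shifts and turns the commanded pose from where the row before left it, along the tool's axes as they then stand; what a row does not reach is not made up. A row lasts 1/12 s, in which the tool goes at most 41.7 mm and 7.16 degrees, less where a joint would pass 70% of its speed; a pose out of reach is approached as far as the arm can. A call with a gripper value outside its range is refused whole. The fingers move at their own pace and stop on an object; "grip_force" is the grip in N (left out, the last holds). Time passes only in rows, so rows that do not move let the fingers close. It gives the time, the measured TCP pose, the force and the opening at its end, in the units of the state.
- robot.sense(): the state, without advancing time (a new reading comes with each control period).
- robot.grab_frame(name): name is "scene" or "top" or "wrist"; returns a dict with "pixels" (384x512x3 uint8, red, green, blue), "range_z" (384x512 float32, mm along the optical axis (not along the pixel's ray), 0 where there is no reading), "mtx" (3x3 intrinsics, pixels), "world_to_cam" (4x4, takes a point from world to camera coordinates). Camera axes: x right, y down, z forward; pixel columns grow to the right and rows downward; lengths in mm; the calibration is good to about 2 mm. A picture is of the moment at which its call begins.
- robot.sign_off(): hands the job in, once; it reports no verdict.
The state is a dict: "t": time; "qpos": joint angles; "qvel": joint speeds; "joint_torque": joint torques, N m; "ee_pos": TCP position; "tcp_rot": TCP orientation; "contact_force": force on the tool from outside, world axes, zero at the start; "wrist_torque": the same for the moment, N m; "opening": opening from 0.0 (shut) to 1.0 (fully open).
Only numpy, scipy, OpenCV 4.12 (cv2) and the standard library are available. Lean on these libraries where they do the work, as an engineer would, in place of code of your own. Each camera call takes 0.05 s, during which the arm holds its last target. There are 200 camera calls.

TASK

The short-circuit tester checks four plate groups at a time, but two pockets of its carriage are still empty. Stand the two spare plate groups from the bench in the empty pockets, straps up and seated on the pocket floors, leaving the groups that are already loaded where they are. Then push the full carriage fully home against its stops under the contact head, and leave the other things on the bench undisturbed.

Things in the scene. Friction and masses are not known exactly. Their poses are not given: they have to be found in the camera images.
- loaded_a_mid (a point): group of lead plates with white separators, already standing in one of the pockets: 27 mm thick along its own x, 126 mm wide along its own y, body 132 mm high, with two small lead straps 13 mm higher on top; about 0.7 kg. Grip it across the thickness, on the upper body. The point is its centre, 66 mm above its underside; z points up to the straps
- loaded_b_mid (a point): group of lead plates with white separators, already standing in one of the pockets: 27 mm thick along its own x, 126 mm wide along its own y, body 132 mm high, with two small lead straps 13 mm higher on top; about 0.7 kg. Grip it across the thickness, on the upper body. The point is its centre, 66 mm above its underside; z points up to the straps
- spare_a_mid (a point): spare group of lead plates with white separators, standing upright on the bench at the left: 27 mm thick along its own x, 126 mm wide along its own y, body 132 mm high, with two small lead straps 13 mm higher on top; about 0.7 kg. Grip it across the thickness, on the upper body. The point is its centre, 66 mm above its underside; z points up to the straps
- spare_b_mid (a point): spare group of lead plates with white separators, standing upright on the bench at the left: 27 mm thick along its own x, 126 mm wide along its own y, body 132 mm high, with two small lead straps 13 mm higher on top; about 0.7 kg. Grip it across the thickness, on the upper body. The point is its centre, 66 mm above its underside; z points up to the straps
- pocket_1 (a point): pocket 1 (1 right-hand to 4 left-hand end, seen from the push bar) of the white nest on the carriage: slot 34 mm wide along y, 137 mm long along x, 52 mm deep, 4 mm chamfers, pitch 56 mm. The point is where a seated group's centre lies: 66 mm above the slot floor, 14 mm above the nest's top face (92 mm above the bench). x points along the slot to the contact head; moves with the carriage
- pocket_2 (a point): pocket 2 (1 right-hand to 4 left-hand end, seen from the push bar) of the white nest on the carriage: slot 34 mm wide along y, 137 mm long along x, 52 mm deep, 4 mm chamfers, pitch 56 mm. The point is where a seated group's centre lies: 66 mm above the slot floor, 14 mm above the nest's top face (92 mm above the bench). x points along the slot to the contact head; moves with the carriage
- pocket_3 (a point): pocket 3 (1 right-hand to 4 left-hand end, seen from the push bar) of the white nest on the carriage: slot 34 mm wide along y, 137 mm long along x, 52 mm deep, 4 mm chamfers, pitch 56 mm. The point is where a seated group's centre lies: 66 mm above the slot floor, 14 mm above the nest's top face (92 mm above the bench). x points along the slot to the contact head; moves with the carriage
- pocket_4 (a point): pocket 4 (1 right-hand to 4 left-hand end, seen from the push bar) of the white nest on the carriage: slot 34 mm wide along y, 137 mm long along x, 52 mm deep, 4 mm chamfers, pitch 56 mm. The point is where a seated group's centre lies: 66 mm above the slot floor, 14 mm above the nest's top face (92 mm above the bench). x points along the slot to the contact head; moves with the carriage
- push_bar (a point): middle of the carriage's push bar, a level steel bar 14 mm thick and 110 mm long across the front of the carriage, on two uprights, 150 mm above the bench, 35 mm clear of the plate groups; axes as for the pockets (x is the direction to push)
- carriage (a joint): carriage on its rails, m: 0 (loading end near the robot, where it starts) to 0.13 (home on the stops). It moves along the pockets' x, stays where left, takes 5 to 8 N to push. The fixed contact head, a black plate 216 mm wide with brass probes, on two columns at the back, spans heights 0.195 to 0.29 m over the home place; its front edge is 0.09 m beyond the pockets' centres at joint 0
- tester: hand-held cell tester, 145 x 68 x 42 mm, lying on the bench at the far left, not needed; origin at the centre of its underside
- tape_roll: roll of tape, 100 mm across, 25 mm high, flat on the bench in front of the vice, not needed; origin at the centre of its underside
- separators: pack of white separators, 119 x 124 x 24 mm, flat on the bench in front of the vice, not needed; origin at the centre of its underside

How it is judged:
By the outcome, as a careful person would: the job done as asked, in the order asked, and still so for the second after the job is handed in, with the robot touching nothing.
It also fails if it takes over 72 s, if anything falls off the work surface, if the arm or the gripper's body presses on something with over 40 N, if the wrist force passes 120 N, or if a joint passes its speed limit or range.

## Working session

There is one attempt and no reset: what is moved stays moved. The work goes in short steps, Python scripts to look and compute and a tool call to move; the robot and the scene stay as the last step left them, time stands still between calls to the robot, and variables do not carry over. Pictures are saved under pics/ and viewed, about 8 in all and at most 12, crops included, and the job is handed in when it is done.

Besides the shell and the picture viewer there is one more tool, called after ">>>" as a command line: name --pt "numbers of a row" for each row, then --argument value for the rest. arm_command: Moves the arm, as the interface text tells. Its arguments: {"type":"object","properties":{"rows":{"type":"array","items":{"type":"array","items":{"type":"number"}}},"grip_force":{"type":"number"}},"required":["rows"]}

```bash
ls; mkdir -p pics; cat > h.py <<'E'
import numpy as np, cv2
from bench import robot
def grab(n,save=None):
    f=robot.grab_frame(n)
    if save: cv2.imwrite('pics/'+save,f['pixels'][:,:,::-1])
    return f
def pts(f):
    z=f['range_z'].astype(float);h,w=z.shape;u,v=np.meshgrid(np.arange(w),np.arange(h))
    K=f['mtx'];c=np.stack([(u-K[0,2])/K[0,0]*z,(v-K[1,2])/K[1,1]*z,z,np.ones_like(z)],-1)
    p=(c@np.linalg.inv(f['world_to_cam']).T)[...,:3];p[z==0]=np.nan
    return p
E
python3 - <<'E'
from h import *
import numpy as np
for n in('scene','top'):
    f=grab(n,n+'0.png');np.savez(n+'0.npz',**f)
    print(n,np.linalg.inv(f['world_to_cam'])[:3].round(2).tolist(),f['mtx'].round(1).tolist())
a=cv2.imread('pics/scene0.png');b=cv2.imread('pics/top0.png')
print({k:np.round(v,3).tolist() if not np.isscalar(v) else v for k,v in robot.sense().items()})
E
```

```text
pics
scene [[-0.79, -0.45, 0.43, -372.76], [-0.62, 0.56, -0.56, 1065.98], [0.01, -0.7, -0.71, 1459.86]] [[473.6, 0.0, 251.8], [0.0, 473.6, 186.9], [0.0, 0.0, 1.0]]
top [[-0.03, -0.97, 0.22, 65.74], [-1.0, 0.03, -0.01, 60.19], [0.0, -0.22, -0.97, 1725.33]] [[443.0, 0.0, 249.7], [0.0, 443.0, 197.7], [0.0, 0.0, 1.0]]
{'t': 0.1, 'qpos': [-1.421, 0.182, 1.608, -0.0, 1.354, -0.206], 'qvel': [0.001, -0.001, -0.002, -0.0, -0.001, 0.001], 'joint_torque': [0.001, -43.482, -34.27, 0.07, 0.034, -0.0], 'ee_pos': [200.221, -538.471, 207.601], 'tcp_rot': [-3.14, -0.0, 0.356], 'contact_force': [0.139, 0.184, 0.044], 'wrist_torque': [0.024, -0.004, 0.007], 'opening': 0.9947534009356256}
```

View pics/scene0.png

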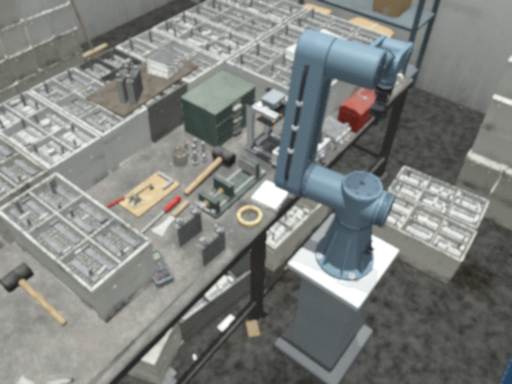

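View pics/top0.png

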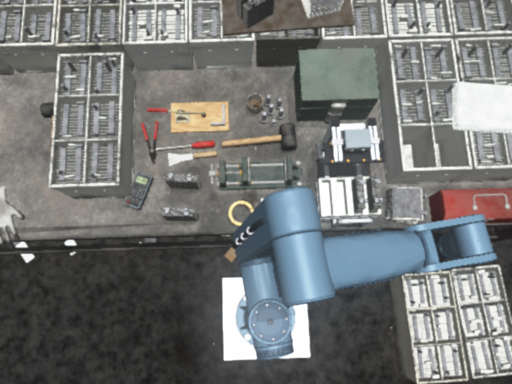

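The scene view shows the spares at about (187,228) and (211,245). In the top view they are at (183,181) and (180,213), with the carriage at about (350,195) and the contact head at (352,140). Next I'll enlarge these areas and get the geometry.

```bash
python3 - <<'E'
from h import *
f=dict(np.load('top0.npz'));p=pts(f);im=f['pixels'][:,:,::-1]
c=cv2.resize(im[110:230,305:405],None,fx=5,fy=5,interpolation=cv2.INTER_CUBIC)[:600]
s=cv2.resize(im[165:225,155:205],None,fx=6,fy=6,interpolation=cv2.INTER_CUBIC)
o=np.zeros((600,800,3),np.uint8);o[:c.shape[0],:c.shape[1]]=c;o[:s.shape[0],500:500+s.shape[1]]=s
cv2.imwrite('pics/crop.png',o)
np.set_printoptions(linewidth=250)
print('carriage z, rows 170..228 step3, cols 312..390 step3');print(p[120:228:3,312:391:3,2].round())
def rects(reg,zlo,zhi,sub):
    m=((p[...,2]>zlo)&(p[...,2]<zhi)).astype(np.uint8);mm=np.zeros_like(m);mm[reg]=m[reg]
    n,l,st,ce=cv2.connectedComponentsWithStats(mm)
    for i in range(1,n):
        if st[i,4]<15: continue
        q=p[l==i];r=cv2.minAreaRect(q[:,:2].astype(np.float32))
        print(sub,st[i].tolist(),'rect',np.round(r[0],1),np.round(r[1],1),round(r[2],1),'mean',q.mean(0).round(1))
rects(np.s_[165:225,155:210],115,165,'spare')
rects(np.s_[170:225,312:390],170,215,'loaded')
rects(np.s_[160:228,312:390],70,90,'nest')
rects(np.s_[170:230,312:390],138,162,'bar')
E
```

```text
carriage z, rows 170..228 step3, cols 312..390 step3
[[  7.   4.   2.   4.   4.  33.  41. 249. 251.   1.  -3.  -2.   1.   2. -10.   2.  -3.   3. 231. 251. 253. 252.   5.  17.  49.  88. 123.]
 [  2.  -4.  -4.  -5.  -2.   1. 233. 257. 253. 256.  -2.   0.  -1.  -4. 209. 209. 211. 213. 233. 259. 253. 253.  -6.  12.  43.  84. 110.]
 [ -6.  nan  -7.  -4.   2.  10. 225. 255. 252. 252. 210. 208. 210. 214. 213. 202. 210. 213. 236. 254. 249. 252.   7.  12.  44.  75. 123.]
 [  1.  -7.   8.   1.   3. 169. 222. 253. 246. 250. 213. 280. 286. 288. 289. 288. 283. 280. 285. 279. 252. 248.  -9.  16.  37.  75. 116.]
 [ -2.   6.  -3.  -8.  -2. 165. 210. 245. 255. 244.   3. 285. 294. 284. 284. 288.  nan 286. 281. 282. 251. 253.  -5.   4.  38.  77. 114.]
 [ -4.   4.  -3.   3. 108. 164. 162. 250. 252. 249.  -1. 280. 288. 283. 284. 280. 291. 283. 284. 288. 250. 246.  -2.   7.  28.  61.  98.]
 [  1.  -2.   3.  -0. 103. 136. 127. 248. 248. 258.  -6. 288. 286. 279. 287. 287. 284. 287. 286. 289. 258. 248. 253.   8.  24.  65. 104.]
 [ -1.   5.  -1.  32.  99.  94.  95. 262. 257. 254. 253. 284. 281. 282. 284. 289.
[... 5160 characters left out ...]
[22.4 59.6] 89.6 mean [ 409.2 -270.5   84.4]
nest [320, 201, 4, 14, 24] rect [ 392.5 -226.9] [51.1 11.7] 1.6 mean [ 390.1 -225.9   85. ]
nest [365, 205, 15, 11, 46] rect [ 370.5 -418.5] [53.9 35.9] 68.9 mean [ 370.8 -417.2   83. ]
nest [343, 207, 22, 10, 53] rect [ 376.2 -344.7] [31.5 80. ] 1.2 mean [ 368.6 -352.1   81.1]
nest [321, 213, 14, 4, 24] rect [ 366.1 -247.8] [12.  50.6] 0.8 mean [ 362.8 -251.3   80.2]
bar [355, 175, 11, 35, 218] rect [ 434.3 -359.9] [126.3  29.2] 0.6 mean [ 431.9 -357.8  152.2]
bar [370, 174, 11, 35, 215] rect [ 434.9 -416.3] [127.8  29.9] 0.1 mean [ 433.3 -413.4  151.7]
bar [338, 218, 34, 6, 123] rect [ 328.9 -332.2] [120.9  14.7] 89.7 mean [ 328.8 -329.9  153.8]
```

View pics/crop.png

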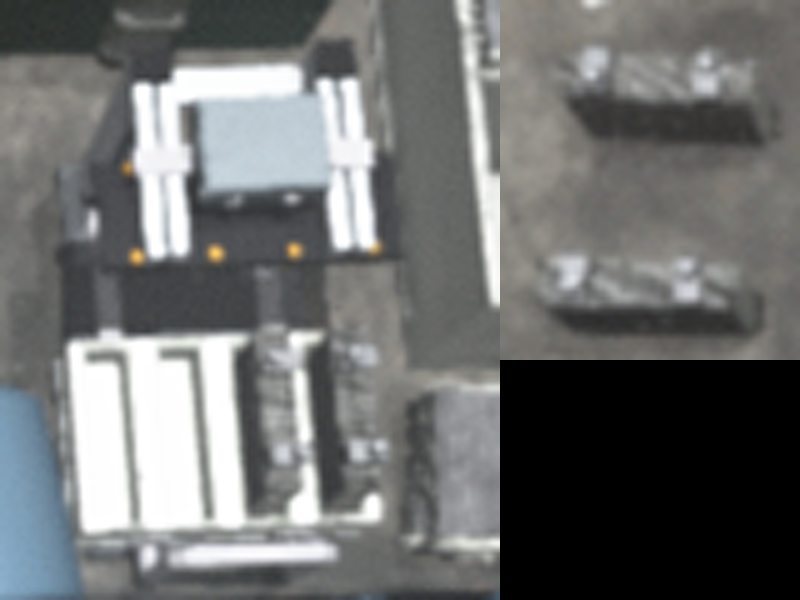

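The crops show empty pockets 3 and 4, the two left-hand slots, at crop x≈105 and 185. Loaded pockets 1 and 2 are on the right, with the push bar at (250,552). Depth gives the pocket centres at x≈433 and y≈-415, -359.5, -303.5, -247.5, with the bar at (329,-331.5). I'll now move above the spares for a close view.

>>> arm_command --pt "1.76 -2.35 -0.7 0 0 0 0" --pt "1.76 -2.35 -0.7 0 0 0 0" --pt "1.76 -2.35 -0.7 0 0 0 0" --pt "1.76 -2.35 -0.7 0 0 0 0" --pt "1.76 -2.35 -0.7 0 0 0 0" --pt "1.76 -2.35 -0.7 0 0 0 0" --pt "1.76 -2.35 -0.7 0 0 0 0" --pt "1.76 -2.35 -0.7 0 0 0 0" --pt "1.76 -2.35 -0.7 0 0 0 0" --pt "1.76 -2.35 -0.7 0 0 0 0"

```text
t: 0.93
ee_pos: [283.4, -255.8, 278.4]
tcp_rot: [-3.141, 0.0, 0.355]
contact_force: [0.7, -0.4, 0.4]
opening: 1.002
```

>>> arm_command --pt "1.76 -2.35 -0.7 0 0 0 0" --pt "1.76 -2.35 -0.7 0 0 0 0" --pt "1.76 -2.35 -0.7 0 0 0 0" --pt "1.76 -2.35 -0.7 0 0 0 0" --pt "1.76 -2.35 -0.7 0 0 0 0" --pt "1.76 -2.35 -0.7 0 0 0 0" --pt "1.76 -2.35 -0.7 0 0 0 0" --pt "1.76 -2.35 -0.7 0 0 0 0" --pt "1.76 -2.35 -0.7 0 0 0 0" --pt "1.76 -2.35 -0.7 0 0 0 0"

```text
t: 1.77
ee_pos: [366.5, 25.8, 348.6]
tcp_rot: [3.141, -0.0, 0.356]
contact_force: [0.5, 0.3, 0.2]
opening: 0.998
```

>>> arm_command --pt "1.76 -2.35 0 0 0 0 0" --pt "1.76 -2.35 0 0 0 0 0" --pt "1.76 -2.35 0 0 0 0 0" --pt "1.76 -2.35 0 0 0 0 0" --pt "1.76 -2.35 0 0 0 0 0" --pt "1.76 -2.35 0 0 0 0 0" --pt "1.76 -2.35 0 0 0 0 0" --pt "1.76 -2.35 0 0 0 0 0" --pt "1.76 -2.35 0 0 0 0 0" --pt "1.76 -2.35 0 0 0 0 0"

```text
t: 2.6
ee_pos: [449.6, 307.3, 347.9]
tcp_rot: [3.142, 0.001, 0.356]
contact_force: [0.1, -0.0, -0.0]
opening: 0.998
```

>>> arm_command --pt "0 0 0 0 0 -0.1215 0" --pt "0 0 0 0 0 -0.1215 0" --pt "0 0 0 0 0 -0.1215 0" --pt "0 0 0 0 0 -0.1215 0" --pt "0 0 0 0 0 -0.1215 0" --pt "0 0 0 0 0 -0.1215 0" --pt "0 0 0 0 0 -0.1215 0" --pt "0 0 0 0 0 -0.1215 0" --pt "0 0 0 0 0 -0.1215 0" --pt "0 0 0 0 0 -0.1215 0"

```text
t: 3.43
ee_pos: [449.4, 305.7, 347.9]
tcp_rot: [-3.141, 0.0, 1.577]
contact_force: [0.0, -0.5, 0.3]
opening: 1.002
```

```bash
cat >> h.py <<'E'
def comps(p,reg,zlo,zhi,minn,tag):
    """min-area rectangles of connected surface patches between two heights, inside xy box reg"""
    x0,x1,y0,y1=reg
    m=((p[...,2]>zlo)&(p[...,2]<zhi)&(p[...,0]>x0)&(p[...,0]<x1)&(p[...,1]>y0)&(p[...,1]<y1)).astype(np.uint8)
    m=cv2.morphologyEx(m,cv2.MORPH_OPEN,np.ones((3,3)))
    n,l,st,ce=cv2.connectedComponentsWithStats(m)
    for i in range(1,n):
        if st[i,4]<minn: continue
        q=p[l==i];q=q[~np.isnan(q[:,0])];r=cv2.minAreaRect(q[:,:2].astype(np.float32))
        c,e,V=cv2.PCACompute2(q[:,:2].astype(np.float32),None)
        print(tag,'px',st[i].tolist(),'rect',np.round(r[0],1),np.round(r[1],1),round(r[2],1),'mean',q.mean(0).round(1),'axisdeg',round(float(np.degrees(np.arctan2(e[0,1],e[0,0])))%180,1))
E
python3 - <<'E'
from h import *
f=grab('wrist','w1.png');np.savez('w1.npz',**f);p=pts(f)
comps(p,(330,590,200,420),118,160,100,'top');comps(p,(330,590,200,420),139,160,60,'strap')
comps(p,(330,590,200,420),60,160,100,'all')
E
```

```text
top px [204, 126, 21, 14, 260] rect [391.4 349.9] [16.9 26.5] 86.6 mean [392.1 350.5 134.8] axisdeg 173.6
top px [299, 135, 21, 14, 254] rect [522.2 338.1] [17.  27.4] 85.8 mean [521.3 338.8 134.9] axisdeg 174.2
top px [203, 176, 20, 13, 236] rect [387.1 280.2] [16.6 27.5] 86.9 mean [387.8 281.5 134.8] axisdeg 3.4
top px [292, 184, 20, 13, 236] rect [516.2 268.7] [16.7 26.8] 86.4 mean [515.1 270.1 134.3] axisdeg 6.6
strap px [204, 129, 9, 8, 61] rect [385.7 350.7] [10.3  9.1] 0.1 mean [385.8 350.6 144.7] axisdeg 14.4
strap px [302, 138, 9, 9, 63] rect [516.  338.4] [10.  10.7] 46.1 mean [516.  338.8 144.4] axisdeg 137.8
all px [203, 112, 26, 84, 1833] rect [389.  314.5] [124.8  27.5] 86.7 mean [391.4 319.3 115.1] axisdeg 86.9
all px [287, 120, 33, 84, 1938] rect [519.2 302.6] [126.2  27.7] 85.3 mean [516.6 307.5 113.4] axisdeg 85.0
```

View pics/w1.png

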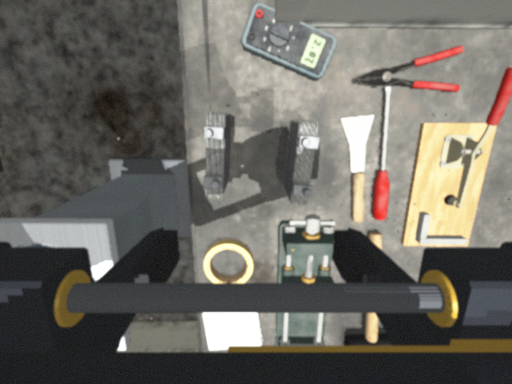

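The close view shows the near spare with its top at about (215,160) and the far spare at about (305,165). Their centres are (389.2,315) with yaw 86.6° and (519.2,303.3) with yaw 85.1°. I'll take the near one first.

>>> arm_command --pt "0 0 0 0 0 0.066 0" --pt "0.285 -3.03 0 0 0 0 0" --pt "0.285 -3.03 0 0 0 0 0" --pt "0 0 3.65 0 0 0 0" --pt "0 0 3.65 0 0 0 0" --pt "0 0 3.65 0 0 0 0" --pt "0 0 3.65 0 0 0 0" --pt "0 0 3.65 0 0 0 0" --pt "0 0 3.65 0 0 0 0" --pt "0 0 3.65 0 0 0 0"

```text
t: 4.32
ee_pos: [389.1, 315.3, 91.2]
tcp_rot: [3.141, -0.0, 1.502]
contact_force: [0.2, 0.1, -0.3]
opening: 0.998
```

>>> arm_command --pt "0 0 0 0 0 0 1" --pt "0 0 0 0 0 0 1" --pt "0 0 0 0 0 0 1" --pt "0 0 0 0 0 0 1" --pt "0 0 0 0 0 0 1" --pt "0 0 0 0 0 0 1" --pt "0 0 0 0 0 0 1" --pt "0 0 0 0 0 0 1" --grip_force 35

```text
t: 4.98
ee_pos: [390.0, 315.7, 93.7]
tcp_rot: [3.14, -0.001, 1.505]
contact_force: [-0.5, 0.2, 0.2]
opening: 0.417
```

>>> arm_command --pt "0 0 0 0 0 0 1" --pt "0 0 0 0 0 0 1" --pt "0 0 0 0 0 0 1" --pt "0 0 0 0 0 0 1" --pt "0 0 0 0 0 0 1"

```text
t: 5.4
ee_pos: [389.7, 315.5, 93.2]
tcp_rot: [3.141, -0.0, 1.505]
contact_force: [-0.8, -0.2, 3.8]
opening: 0.305
```

>>> arm_command --pt "0 0 -0.5 0 0 0 1" --pt "0 0 -0.5 0 0 0 1" --pt "0 0 -3 0 0 0 1" --pt "0 0 -3 0 0 0 1" --pt "0 0 -3 0 0 0 1" --pt "0 0 -3 0 0 0 1" --pt "0 0 -3 0 0 0 1" --pt "0 0 0 0 0 0 1"

```text
t: 6.07
ee_pos: [392.2, 316.7, 258.7]
tcp_rot: [3.133, -0.005, 1.505]
contact_force: [2.3, 1.5, -6.6]
opening: 0.301
```

Gripped, with the opening steady at 27 mm. I'll move halfway and turn there, clear of the carriage.

>>> arm_command --pt "-3.08 0.41 0 0 0 0 1" --pt "-3.08 0.41 0 0 0 0 1" --pt "-3.08 0.41 0 0 0 0 1" --pt "-3.08 0.41 0 0 0 0 1" --pt "-3.08 0.41 0 0 0 0 1" --pt "-3.08 0.41 0 0 0 0 1" --pt "-3.08 0.41 0 0 0 0 1" --pt "-3.08 0.41 0 0 0 0 1" --pt "-3.08 0.41 0 0 0 0 1" --pt "-3.08 0.41 0 0 0 0 1"

```text
t: 6.9
ee_pos: [408.7, 4.3, 250.3]
tcp_rot: [-3.138, -0.001, 1.505]
contact_force: [1.2, 0.1, -8.7]
opening: 0.303
```

>>> arm_command --pt "0 0 0 0 0 0.12 1" --pt "0 0 0 0 0 0.12 1" --pt "0 0 0 0 0 0.12 1" --pt "0 0 0 0 0 0.12 1" --pt "0 0 0 0 0 0.12 1" --pt "0 0 0 0 0 0.12 1" --pt "0 0 0 0 0 0.12 1" --pt "0 0 0 0 0 0.12 1" --pt "0 0 0 0 0 0.12 1" --pt "0 0 0 0 0 0.12 1"

```text
t: 7.73
ee_pos: [408.8, 5.8, 250.1]
tcp_rot: [-3.139, 0.003, 0.299]
contact_force: [0.1, 1.0, -7.5]
opening: 0.303
```

>>> arm_command --pt "0 0 0 0 0 0.12 1" --pt "0 0 0 0 0 0.12 1" --pt "0 0 0 0 0 0.055 1" --pt "0 0 0 0 0 0 1"

```text
t: 8.07
ee_pos: [408.8, 5.8, 250.3]
tcp_rot: [-3.14, 0.004, 0.008]
contact_force: [-0.6, 0.7, -8.0]
opening: 0.306
```

```bash
python3 - <<'E'
from h import *
f=dict(np.load('w1.npz'));print('wrist cam at w1',np.linalg.inv(f['world_to_cam'])[:3,3].round(),'tcp 449.4 305.7 347.9 yaw pi/2')
f=grab('wrist');np.savez('w2.npz',**f);p=pts(f)
R=(300,540,-470,-190)
comps(p,R,162,185,15,'strap');comps(p,R,139,162,100,'body/bar');comps(p,R,25,55,60,'floor')
# body centre via held group below tool
comps(p,(330,500,-60,60),60,280,60,'held')
f=grab('top');np.savez('t2.npz',**f);q=pts(f)
comps(q,R,25,55,30,'Tfloor');comps(q,R,162,185,10,'Tstrap');comps(q,(340,480,-40,60),270,330,10,'Theld')
E
```

```text
wrist cam at w1 [449. 379. 524.] tcp 449.4 305.7 347.9 yaw pi/2
floor px [409, 90, 31, 111, 1560] rect [ 434.2 -221.6] [ 13.5 148.5] 86.7 mean [ 438.1 -222.    39.6] axisdeg 0.3
floor px [446, 94, 29, 105, 840] rect [ 433.7 -263.6] [137.6   9.1] 0.1 mean [ 436.9 -266.4   47.4] axisdeg 0.2
floor px [491, 119, 21, 79, 296] rect [ 419.7 -322.3] [105.2   4. ] 0.2 mean [ 420.5 -322.5   51.6] axisdeg 0.3
floor px [447, 212, 12, 11, 89] rect [ 336.2 -277. ] [11.1 16.7] 89.7 mean [ 338.3 -274.7   49.4] axisdeg 151.2
held px [232, 126, 49, 47, 2071] rect [457.8   6.2] [24.1 27.2] 0.3 mean [459.4   6.2 260.4] axisdeg 92.4
held px [233, 207, 46, 76, 3288] rect [389.    5.7] [79.5 27.3] 0.5 mean [401.8   5.7 268.4] axisdeg 179.9
Tfloor px [336, 181, 10, 33, 223] rect [ 439.8 -310.4] [125.7  26.3] 0.1 mean [ 440.3 -311.4   41.4] axisdeg 0.9
Tfloor px [322, 182, 9, 33, 226] rect [ 439.2 -253.3] [129.4  26.9] 0.7 mean [ 438.9 -254.1   40.6] axisdeg 1.1
Tstrap px [360, 179, 5, 5, 21] rect [ 468.3 -364.1] [16.4 16.2] 86.6 mean [ 467.1 -365.1  174.7] axisdeg 126.8
Tstrap px [359, 198, 5, 5, 25] rect [ 398.7 -354.6] [16.2 16.2] 84.8 mean [ 398.4 -354.9  172.7] axisdeg 164.5
Tstrap px [374, 198, 8, 5, 36] rect [ 396.2 -414.4] [23.4 15.3] 81.4 mean [ 396.8 -413.4  173.4] axisdeg 77.6
Theld px [258, 201, 8, 6, 45] rect [371.9   7.2] [23.5 17.7] 88.8 mean [370.7   6.8 291.4] axisdeg 89.4
```

Held group is well centred. The wrist camera sits 73 mm out on tool +x, which would bring it close to the contact head. So I'll turn half a turn and keep it on the robot side.

>>> arm_command --pt "0 0 0 0 0 -0.1205 1" --pt "0 0 0 0 0 -0.1205 1" --pt "0 0 0 0 0 -0.1205 1" --pt "0 0 0 0 0 -0.1205 1" --pt "0 0 0 0 0 -0.1205 1" --pt "0 0 0 0 0 -0.1205 1" --pt "0 0 0 0 0 -0.1205 1" --pt "0 0 0 0 0 -0.1205 1" --pt "0 0 0 0 0 -0.1205 1" --pt "0 0 0 0 0 -0.1205 1"

```text
t: 9.0
ee_pos: [409.7, 5.6, 251.9]
tcp_rot: [-3.14, 0.0, 1.223]
contact_force: [0.7, 1.0, -7.6]
opening: 0.301
```

>>> arm_command --pt "0 0 0 0 0 -0.1205 1" --pt "0 0 0 0 0 -0.1205 1" --pt "0 0 0 0 0 -0.1205 1" --pt "0 0 0 0 0 -0.1205 1" --pt "0 0 0 0 0 -0.1205 1" --pt "0 0 0 0 0 -0.1205 1" --pt "0 0 0 0 0 -0.1205 1" --pt "0 0 0 0 0 -0.1205 1" --pt "0 0 0 0 0 -0.1205 1" --pt "0 0 0 0 0 -0.1205 1"

```text
t: 9.83
ee_pos: [409.7, 5.5, 251.9]
tcp_rot: [-3.141, -0.001, 2.428]
contact_force: [0.0, 0.2, -8.4]
opening: 0.304
```

>>> arm_command --pt "0 0 0 0 0 -0.1205 1" --pt "0 0 0 0 0 -0.1205 1" --pt "0 0 0 0 0 -0.1205 1" --pt "0 0 0 0 0 -0.1205 1" --pt "0 0 0 0 0 -0.1205 1" --pt "0 0 0 0 0 -0.1205 1" --pt "0 0 0 0 0 0 1"

```text
t: 10.42
ee_pos: [409.7, 5.5, 252.0]
tcp_rot: [3.141, -0.001, -3.134]
contact_force: [-0.3, -0.1, -8.1]
opening: 0.304
```

>>> arm_command --pt "-0.23 -3.1 0 0 0 0 1" --pt "-0.23 -3.1 0 0 0 0 1" --pt "-0.23 -3.1 0 0 0 0 1" --pt "-0.23 -3.1 0 0 0 0 1" --pt "-0.23 -3.1 0 0 0 0 1" --pt "-0.23 -3.1 0 0 0 0 1" --pt "-0.23 -3.1 0 0 0 0 1" --pt "-0.23 -3.1 0 0 0 0 1" --pt "-0.23 -3.1 0 0 0 0 1" --pt "-0.23 -3.1 0 0 0 0 1"

```text
t: 11.25
ee_pos: [433.2, -305.9, 251.9]
tcp_rot: [3.141, -0.001, 3.14]
contact_force: [0.7, 0.5, -8.4]
opening: 0.305
```

```bash
python3 - <<'E'
from h import *
f=grab('wrist','w3.png');np.savez('w3.npz',**f);p=pts(f)
R=(300,540,-470,-190)
print(robot.sense()['ee_pos'])
comps(p,R,162,185,15,'strap');comps(p,R,139,161,100,'body/bar');comps(p,R,25,60,40,'floor');comps(p,R,72,84,40,'nesttop');comps(p,R,225,280,60,'held')
np.set_printoptions(linewidth=200)
# nest profile across y at x~400 and 385
for x in (378,395,415):
    m=(abs(p[...,0]-x)<3)&(p[...,1]>-450)&(p[...,1]<-200)
    o=p[m][np.argsort(p[m][:,1])]
    b=np.round(o[:,1]/3)*3
    print(x,[(int(k),int(np.median(o[b==k,2]))) for k in np.unique(b)])
E
```

```text
[ 433.19220304 -312.03934759  252.02352017]
strap px [118, 145, 34, 19, 550] rect [ 397.7 -416.5] [16.6 27. ] 0.7 mean [ 396.9 -413.6  172.6] axisdeg 74.6
strap px [179, 145, 32, 19, 469] rect [ 397.8 -361.3] [16.8 27.5] 0.2 mean [ 396.6 -358.   172.6] axisdeg 69.4
strap px [128, 216, 31, 18, 455] rect [ 467.6 -416.6] [27.7 17.5] 89.5 mean [ 465.3 -415.3  172.8] axisdeg 90.6
strap px [185, 216, 29, 18, 405] rect [ 467.7 -360.8] [17.1 27.6] 0.9 mean [ 464.8 -361.4  172.7] axisdeg 103.6
body/bar px [160, 67, 131, 19, 2097] rect [ 329.  -333.6] [ 14.2 121.7] 0.4 mean [ 329.6 -333.1  154.9] axisdeg 90.3
body/bar px [125, 123, 43, 121, 2810] rect [ 434.2 -416.8] [126.5  28.3] 0.6 mean [ 427.8 -413.6  152.1] axisdeg 1.1
body/bar px [183, 123, 35, 105, 2228] rect [ 425.8 -361.2] [110.   27.9] 0.3 mean [ 420.6 -359.5  152.3] axisdeg 0.8
floor px [180, 89, 25, 24, 280] rect [ 347.2 -387.6] [27.2 27.6] 2.8 mean [ 350.  -386.9   51.4] axisdeg 174.6
floor px [264, 91, 23, 21, 271] rect [ 348.2 -279.2] [28.4 24.3] 89.9 mean [ 350.3 -279.1   50.5] axisdeg 171.9
floor px [154, 117, 20, 4, 79] rect 
[... 2736 characters left out ...]
0), (-384, 347), (-378, 362), (-375, 362), (-372, 155), (-369, 156), (-366, 156), (-363, 152), (-360, 155), (-357, 153), (-354, 152), (-351, 369), (-348, 370), (-345, 370), (-342, 370), (-339, 370), (-336, 370), (-333, 370), (-330, 370), (-327, 369), (-324, 373), (-321, 373), (-318, 372), (-315, 373), (-312, 373), (-309, 372), (-306, 372), (-303, 372), (-300, 372), (-297, 372), (-294, 372), (-291, 373), (-288, 372), (-285, 370), (-282, 371), (-279, 371), (-276, 371), (-273, 371), (-270, 371), (-267, 371), (-264, 371), (-261, 370), (-258, 40), (-255, 362), (-252, 362), (-249, 363), (-246, 362), (-243, 363), (-240, 362), (-237, 362), (-234, 40), (-231, 76), (-228, 347), (-225, 92), (-222, 92)]
```

View pics/w3.png

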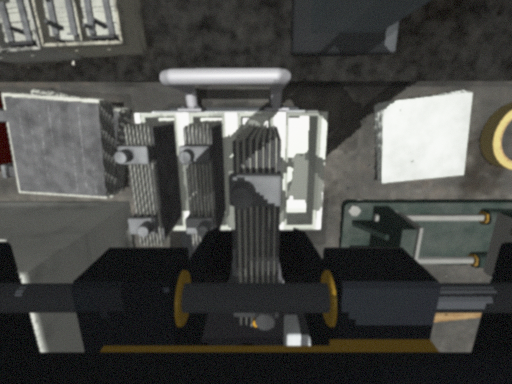

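The view shows the held group over pocket 3 at (257,150). Empty pocket 4 is at (300,150), and the loaded straps are at (135,155) and (195,155). The slot floors read 40 mm, so the nest top is at 92 and a seated TCP should be near z≈133. I'll let the arm settle and read it.

>>> arm_command --pt "0 0 0 0 0 0 1" --pt "0 0 0 0 0 0 1" --pt "0 0 0 0 0 0 1"

```text
t: 11.55
ee_pos: [433.3, -303.6, 252.1]
tcp_rot: [3.14, -0.001, -3.141]
contact_force: [0.3, 0.8, -8.0]
opening: 0.298
```

```bash
python3 - <<'E'
from h import *
f=grab('wrist');p=pts(f)
print(robot.sense()['ee_pos'],robot.sense()['tcp_rot'])
R=(300,540,-470,-190)
comps(p,R,225,282,500,'held');comps(p,R,25,60,200,'floor')
for x in (372,378):
    m=(abs(p[...,0]-x)<3)&(p[...,1]>-350)&(p[...,1]<-215)
    o=p[m][np.argsort(p[m][:,1])]
    print(x,'held',o[o[:,2]>200][[0,-1],1],'nest top runs',[ (round(a[0],1),round(a[-1],1)) for a in np.split(o[abs(o[:,2]-92)<2.5,1],np.where(np.diff(o[abs(o[:,2]-92)<2.5,1])>10)[0]+1)])
E
```

```text
[ 433.40524706 -303.45970798  252.35695231] [ 3.14044051e+00 -7.07851150e-04 -3.14054926e+00]
held px [231, 132, 49, 41, 1825] rect [ 386.4 -303.6] [27.3 29.1] 89.9 mean [ 382.8 -303.6  266.6] axisdeg 92.8
held px [233, 206, 45, 77, 3271] rect [ 450.2 -303.4] [74.8 27.4] 0.2 mean [ 440.3 -303.3  268.2] axisdeg 179.7
held px [206, 313, 52, 14, 606] rect [ 515.3 -324. ] [49.2 44.3] 0.3 mean [ 529.7 -324.7  230.3] axisdeg 128.5
held px [275, 313, 36, 33, 907] rect [ 531.4 -274.1] [14.7 26.1] 8.4 mean [ 528.4 -272.7  241.9] axisdeg 101.7
floor px [184, 89, 20, 23, 250] rect [ 347.  -385.3] [24.2 26.7] 90.0 mean [ 349.7 -385.1   49.3] axisdeg 17.9
floor px [264, 91, 23, 21, 263] rect [ 348.2 -276.6] [24.4 30.5] 0.0 mean [ 349.9 -278.2   50.3] axisdeg 29.7
floor px [240, 116, 27, 12, 251] rect [ 373.8 -305.4] [34.1 14.4] 89.6 mean [ 372.2 -305.7   40.7] axisdeg 89.2
floor px [285, 116, 26, 101, 2334] rect [ 434.5 -246.2] [ 29.8 136. ] 90.0 mean [ 433.7 -244.8   41.7] axisdeg 0.2
372 held [-317.3861924  -290.24280485] nest top runs [(np.float64(-348.5), np.float64(-324.1)), (np.float64(-287.0), np.float64(-267.2)), (np.float64(-231.3), np.float64(-223.1))]
378 held [-317.12610366 -289.96338841] nest top runs [(np.float64(-347.8), np.float64(-323.2)), (np.float64(-286.9), np.float64(-268.1)), (np.float64(-230.7), np.float64(-222.6))]
```

>>> arm_command --pt "0 -0.17 0 0 0 0 1" --pt "0 0 2 0 0 0 1" --pt "0 0 2 0 0 0 1" --pt "0 0 1.2 0 0 0 1" --pt "0 0 0.8 0 0 0 1" --pt "0 0 0.8 0 0 0 1" --pt "0 0 0.8 0 0 0 1" --pt "0 0 0.8 0 0 0 1" --pt "0 0 0.8 0 0 0 1"

```text
t: 12.35
ee_pos: [433.9, -306.6, 160.8]
tcp_rot: [-3.141, 0.001, -3.14]
contact_force: [-0.4, 0.0, -8.4]
opening: 0.305
```

>>> arm_command --pt "0 0 0.5 0 0 0 1" --pt "0 0 0.5 0 0 0 1" --pt "0 0 0.4 0 0 0 1" --pt "0 0 0 0 0 0 1" --pt "0 0 0 0 0 0 1"

```text
t: 12.77
ee_pos: [433.5, -306.3, 146.8]
tcp_rot: [3.141, -0.0, -3.14]
contact_force: [-0.8, -0.4, -7.7]
opening: 0.303
```

Clean entry with no side force. I'll go on to the floor.

>>> arm_command --pt "0 0 0.5 0 0 0 1" --pt "0 0 0.4 0 0 0 1" --pt "0 0 0.2 0 0 0 1" --pt "0 0 0.1 0 0 0 1" --pt "0 0 0 0 0 0 1"

```text
t: 13.18
ee_pos: [433.6, -306.8, 135.8]
tcp_rot: [-3.141, 0.0, -3.14]
contact_force: [-3.4, 0.7, 0.4]
opening: 0.303
```

>>> arm_command --pt "0 0 0.1 0 0 0 1" --pt "0 0 0.1 0 0 0 1" --pt "0 0 0 0 0 0 1"

```text
t: 13.43
ee_pos: [434.6, -307.4, 135.3]
tcp_rot: [-3.139, 0.003, -3.14]
contact_force: [-3.7, 0.9, 8.9]
opening: 0.3
```

>>> arm_command --pt "0 0.1 0 0 0 0 0.61" --pt "0 0 0 0 0 0 0.61" --pt "0 0 0 0 0 0 0.61" --pt "0 0 0 0 0 0 0.61" --pt "0 0 0 0 0 0 0.61"

```text
t: 13.85
ee_pos: [433.8, -305.3, 133.0]
tcp_rot: [-3.141, 0.0, -3.14]
contact_force: [-0.5, -0.6, 0.1]
opening: 0.385
```

>>> arm_command --pt "0 0 -0.5 0 0 0 0.61" --pt "0 0 -1 0 0 0 0.61" --pt "0 0 -2 0 0 0 0.61" --pt "0 0 -3 0 0 0 0.61" --pt "0 0 -3 0 0 0 0.61" --pt "0 0 -3 0 0 0 0.61" --pt "0 0 -3 0 0 0 0.61" --pt "0 0 0 0 0 0 0.61"

```text
t: 14.52
ee_pos: [435.8, -307.5, 296.1]
tcp_rot: [-3.133, 0.008, -3.14]
contact_force: [1.0, -0.5, 0.2]
opening: 0.393
```

```bash
python3 - <<'E'
from h import *
f=grab('wrist','w4.png');p=pts(f)
s=robot.sense();print(s['ee_pos'],s['tcp_rot'],s['opening'])
R=(300,540,-470,-190)
comps(p,R,176,200,20,'posts');comps(p,R,162,200,100,'straps');comps(p,R,142,162,300,'body');comps(p,R,25,55,300,'floor')
E
```

```text
[ 435.05221531 -306.81889226  292.91317986] [-3.13529464  0.005703   -3.1402614 ] 0.3916541375778133
posts px [138, 143, 14, 11, 129] rect [ 400.2 -422.3] [10.7 10. ] 79.1 mean [ 400.1 -421.4  183.5] axisdeg 99.3
posts px [193, 143, 12, 11, 112] rect [ 400.1 -366.5] [10.  10.5] 2.5 mean [ 399.9 -366.1  184.1] axisdeg 106.6
posts px [246, 142, 11, 12, 108] rect [ 399.6 -312.7] [10.8 10.4] 1.0 mean [ 399.3 -312.7  184.2] axisdeg 168.8
posts px [157, 206, 12, 12, 115] rect [ 470.2 -410.6] [10.1 10.8] 87.4 mean [ 469.3 -409.9  183. ] axisdeg 171.8
posts px [208, 206, 11, 12, 104] rect [ 469.9 -354.7] [10.4 10.2] 0.5 mean [ 468.9 -354.6  183.3] axisdeg 128.7
posts px [257, 206, 10, 12, 100] rect [ 469.5 -301.4] [11.1  9.9] 0.3 mean [ 468.4 -301.3  183.7] axisdeg 21.0
straps px [138, 139, 31, 16, 454] rect [ 400.3 -417. ] [16.2 27.6] 0.5 mean [ 399.9 -415.   174.8] axisdeg 86.6
straps px [193, 139, 27, 16, 419] rect [ 400.2 -360.9] [16.1 26.9] 0.0 mean [ 399.6 -359.9  175.1] axisdeg 82.8
straps px [244, 138, 26, 17, 433] rect [ 399.6 -307.1] [16.8 26.7] 0.2 mean [ 398.9 -307.1  174.8] axis
[... 423 characters left out ...]
 332.1 -332.2  154.8] axisdeg 90.5
body px [146, 120, 34, 106, 2012] rect [ 436.6 -416.9] [126.1  27.9] 0.1 mean [ 431.  -414.3  152.5] axisdeg 0.8
body px [196, 120, 26, 20, 422] rect [ 383.5 -360.8] [27.8 20.8] 86.9 mean [ 384.6 -360.9  152.5] axisdeg 83.5
body px [198, 152, 26, 50, 1127] rect [ 438.6 -361.1] [59.3 27.7] 0.3 mean [ 438.2 -360.1  152.6] axisdeg 179.8
body px [245, 155, 12, 46, 358] rect [ 440.  -314.5] [57.3 12.6] 1.3 mean [ 437.6 -315.9  151.6] axisdeg 0.3
body px [261, 155, 8, 46, 354] rect [ 438.8 -297.7] [54.6  8.4] 0.6 mean [ 437.6 -297.6  153.1] axisdeg 1.2
floor px [286, 114, 24, 91, 1851] rect [ 437.2 -246.3] [135.9  29.6] 0.3 mean [ 435.3 -245.3   40.9] axisdeg 0.2
```

Seated: its posts are at 184 mm, level with the loaded groups. Now the second spare.

>>> arm_command --pt "-0.2 3.05 0 0 0 0 0.61" --pt "-0.2 3.05 0 0 0 0 0.61" --pt "-0.2 3.05 0 0 0 0 0.61" --pt "-0.2 3.05 0 0 0 0 0" --pt "-0.2 3.05 0 0 0 0 0" --pt "-0.6 3.05 0 0 0 0 0" --pt "-0.6 3.05 0 0 0 0 0" --pt "-0.6 3.05 0 0 0 0 0" --pt "-0.6 3.05 0 0 0 0 0" --pt "-0.6 3.05 0 0 0 0 0"

```text
t: 15.4
ee_pos: [472.7, 1.4, 287.4]
tcp_rot: [3.141, -0.001, -3.141]
contact_force: [0.1, 0.4, -0.6]
opening: 0.899
```

>>> arm_command --pt "-0.44 3.05 0 0 0 0 0" --pt "-0.44 3.05 0 0 0 0 0" --pt "-0.44 3.05 0 0 0 0 0" --pt "-0.44 3.05 0 0 0 0 0" --pt "-0.44 3.05 0 0 0 0 0" --pt "-0.44 3.05 0 0 0 0 0" --pt "-0.44 3.05 0 0 0 0 0" --pt "-0.44 3.05 0 0 0 0 0" --pt "-0.44 3.05 0 0 0 0 0" --pt "-0.44 3.05 0 0 0 0 0"

```text
t: 16.23
ee_pos: [516.3, 306.3, 287.1]
tcp_rot: [-3.141, -0.001, -3.14]
contact_force: [0.4, 0.4, 0.4]
opening: 0.996
```

>>> arm_command --pt "0 0 0 0 0 0.1184 0" --pt "0 0 0 0 0 0.1184 0" --pt "0 0 0 0 0 0.1184 0" --pt "0 0 0 0 0 0.1184 0" --pt "0 0 0 0 0 0.1184 0" --pt "0 0 0 0 0 0.1184 0" --pt "0 0 0 0 0 0.1184 0" --pt "0 0 0 0 0 0.1184 0" --pt "0 0 0 0 0 0.1184 0" --pt "0 0 0 0 0 0.1184 0"

```text
t: 17.07
ee_pos: [516.3, 304.7, 287.0]
tcp_rot: [-3.14, -0.0, 1.953]
contact_force: [1.1, -0.2, 0.1]
opening: 0.999
```

>>> arm_command --pt "0 0 0 0 0 0.1184 0" --pt "0 0 0 0 0 0.1184 0" --pt "0 0 0 0 0 0.1184 0" --pt "0 0 0 0 0 0.1184 0" --pt "0 0 0 0 0 0 0" --pt "0 0 0 0 0 0 0"

```text
t: 17.57
ee_pos: [516.4, 304.7, 287.2]
tcp_rot: [-3.14, 0.001, 1.489]
contact_force: [-0.1, -0.6, -0.7]
opening: 0.999
```

>>> arm_command --pt "-0.12 0.29 0 0 0 0 0" --pt "0 0 3.23 0 0 0 0" --pt "0 0 3.23 0 0 0 0" --pt "0 0 3.23 0 0 0 0" --pt "0 0 3.23 0 0 0 0" --pt "0 0 3.23 0 0 0 0" --pt "0 0 3.23 0 0 0 0" --pt "0 0 0 0 0 0 1" --pt "0 0 0 0 0 0 1" --pt "0 0 0 0 0 0 1"

```text
t: 18.4
ee_pos: [520.9, 303.8, 95.9]
tcp_rot: [3.14, -0.001, 1.486]
contact_force: [0.4, 0.0, 0.8]
opening: 0.796
```

>>> arm_command --pt "0 0 0 0 0 0 1" --pt "0 0 0 0 0 0 1" --pt "0 0 0 0 0 0 1" --pt "0 0 0 0 0 0 1" --pt "0 0 0 0 0 0 1" --pt "0 0 0 0 0 0 1" --pt "0 0 0 0 0 0 1" --pt "0 0 0 0 0 0 1" --pt "0 0 0 0 0 0 1" --pt "0 0 0 0 0 0 1"

```text
t: 19.23
ee_pos: [519.8, 303.5, 94.4]
tcp_rot: [3.141, -0.0, 1.485]
contact_force: [-0.3, -0.6, 1.8]
opening: 0.305
```

>>> arm_command --pt "0 0 -0.5 0 0 0 1" --pt "0 0 -0.5 0 0 0 1" --pt "0 0 -3 0 0 0 1" --pt "0 0 -3 0 0 0 1" --pt "0 0 -3 0 0 0 1" --pt "0 0 -3 0 0 0 1" --pt "0 0 -3 0 0 0 1" --pt "0 0 0 0 0 0 1"

```text
t: 19.9
ee_pos: [522.3, 304.5, 260.9]
tcp_rot: [3.132, -0.004, 1.485]
contact_force: [1.0, 0.8, -4.8]
opening: 0.307
```

>>> arm_command --pt "0 0 0 0 0 -0.1185 1" --pt "0 0 0 0 0 -0.1185 1" --pt "0 0 0 0 0 -0.1185 1" --pt "0 0 0 0 0 -0.1185 1" --pt "0 0 0 0 0 -0.1185 1" --pt "0 0 0 0 0 -0.1185 1" --pt "0 0 0 0 0 -0.1185 1" --pt "0 0 0 0 0 -0.1185 1" --pt "0 0 0 0 0 -0.1185 1" --pt "0 0 0 0 0 -0.1185 1"

```text
t: 20.73
ee_pos: [518.2, 303.0, 250.8]
tcp_rot: [-3.138, -0.003, 2.676]
contact_force: [-0.2, 1.0, -6.5]
opening: 0.301
```

>>> arm_command --pt "0 0 0 0 0 -0.1185 1" --pt "0 0 0 0 0 -0.1185 1" --pt "0 0 0 0 0 -0.1185 1" --pt "0 0 0 0 0 -0.1185 1" --pt "0 0 0 0 0 0 1" --pt "0 0 0 0 0 0 1"

```text
t: 21.23
ee_pos: [518.5, 303.0, 251.7]
tcp_rot: [-3.14, -0.003, 3.141]
contact_force: [0.5, 0.4, -7.3]
opening: 0.306
```

>>> arm_command --pt "0.48 -3.07 0 0 0 0 1" --pt "0.48 -3.07 0 0 0 0 1" --pt "0.48 -3.07 0 0 0 0 1" --pt "0.48 -3.07 0 0 0 0 1" --pt "0.48 -3.07 0 0 0 0 1" --pt "0.48 -3.07 0 0 0 0 1" --pt "0.48 -3.07 0 0 0 0 1" --pt "0.48 -3.07 0 0 0 0 1" --pt "0.48 -3.07 0 0 0 0 1"

```text
t: 21.98
ee_pos: [476.2, 25.8, 253.3]
tcp_rot: [3.141, -0.001, 3.14]
contact_force: [0.7, -0.8, -8.1]
opening: 0.3
```

>>> arm_command --pt "0.48 -3.07 0 0 0 0 1" --pt "0.48 -3.07 0 0 0 0 1" --pt "0.48 -3.07 0 0 0 0 1" --pt "0.48 -3.07 0 0 0 0 1" --pt "0.48 -3.07 0 0 0 0 1" --pt "0.48 -3.07 0 0 0 0 1" --pt "0.48 -3.07 0 0 0 0 1" --pt "0.48 -3.07 0 0 0 0 1" --pt "0.48 -3.07 0 0 0 0 1" --pt "0 0 0 0 0 0 1"

```text
t: 22.82
ee_pos: [433.2, -254.8, 253.5]
tcp_rot: [-3.138, -0.001, 3.136]
contact_force: [-0.6, 0.4, -6.5]
opening: 0.3
```

>>> arm_command --pt "0 0 0 0 0 0 1" --pt "0 0 0 0 0 0 1" --pt "0 0 0 0 0 0 1"

```text
t: 23.07
ee_pos: [434.6, -248.3, 253.6]
tcp_rot: [3.14, -0.001, -3.14]
contact_force: [0.8, -1.2, -7.8]
opening: 0.301
```

```bash
python3 - <<'E'
from h import *
f=grab('wrist');p=pts(f)
print(robot.sense()['ee_pos'],robot.sense()['tcp_rot'])
R=(300,540,-470,-190)
comps(p,R,225,282,500,'held');comps(p,R,25,60,100,'floor');comps(p,R,176,200,60,'posts')
for x in (372,378):
    m=(abs(p[...,0]-x)<3)&(p[...,1]>-350)&(p[...,1]<-215)
    o=p[m][np.argsort(p[m][:,1])];t=o[abs(o[:,2]-92)<2.5,1]
    print(x,'held',o[o[:,2]>200][[0,-1],1],'nest top runs',[(round(float(a[0]),1),round(float(a[-1]),1)) for a in np.split(t,np.where(np.diff(t)>10)[0]+1)])
E
```

```text
[ 434.73393422 -248.24640595  253.79006045] [ 3.14094493e+00 -2.70018678e-04 -3.13870046e+00]
held px [231, 131, 23, 41, 848] rect [ 385.7 -255.8] [25.6 12.6] 0.1 mean [ 384.  -255.6  267.6] axisdeg 2.5
held px [255, 130, 25, 42, 903] rect [ 385.6 -241.5] [26.1 13.6] 0.1 mean [ 383.9 -241.6  266.6] axisdeg 179.3
held px [233, 205, 45, 78, 3288] rect [ 444.8 -248. ] [62.3 27.4] 1.4 mean [ 440.9 -248.   270.1] axisdeg 0.3
held px [34, 313, 49, 34, 1142] rect [ 532.4 -412.4] [55.5 15. ] 89.1 mean [ 530.4 -405.3  241.6] axisdeg 93.9
held px [206, 313, 51, 33, 1235] rect [ 515.7 -269.2] [42.8 48.5] 89.1 mean [ 528.3 -268.3  244.3] axisdeg 113.3
floor px [141, 86, 22, 27, 287] rect [ 347.5 -386.7] [31.7 27.2] 0.1 mean [ 351.1 -384.1   49.3] axisdeg 11.3
floor px [220, 93, 24, 20, 254] rect [ 351.4 -279.5] [23.5 32.1] 0.1 mean [ 353.2 -277.9   50.3] axisdeg 137.1
floor px [197, 117, 24, 6, 108] rect [ 372.6 -308.6] [28.1  6.3] 89.4 mean [ 371.8 -309.    42.4] axisdeg 87.6
floor px [241, 117, 27, 13, 263] rect [ 377.2 -249.4] [15.9 34.1] 0.0 mean [ 375.3 -249.4   40.7] axisdeg 88.6
posts px 
[... 213 characters left out ...]
9
posts px [175, 150, 15, 13, 160] rect [ 399.6 -312.6] [11.  10.4] 65.7 mean [ 399.4 -312.   183.8] axisdeg 108.1
posts px [77, 223, 17, 14, 168] rect [ 470.  -410.6] [11.  11.3] 14.0 mean [ 469.3 -409.5  182.8] axisdeg 97.6
posts px [137, 223, 14, 14, 153] rect [ 470.1 -354.4] [10.2 10.8] 88.0 mean [ 469.3 -353.9  183.2] axisdeg 14.7
posts px [194, 222, 13, 14, 147] rect [ 469.3 -300.6] [10.5 10.9] 89.1 mean [ 468.5 -300.5  183.3] axisdeg 0.9
372 held [-259.49757836 -237.35415863] nest top runs [(-342.8, -314.1), (-303.7, -303.7), (-286.7, -268.0), (-231.8, -222.6)]
378 held [-261.88282806 -234.75280695] nest top runs [(-350.0, -327.8), (-314.2, -314.2), (-296.2, -267.0), (-231.7, -222.4)]
```

Shifting by x +1.5 mm and y -1.2 mm, since the carriage seems to have crept about 2.5 mm. Then down.

>>> arm_command --pt "-0.15 -0.12 0 0 0 0 1" --pt "0 0 2 0 0 0 1" --pt "0 0 2 0 0 0 1" --pt "0 0 1.3 0 0 0 1" --pt "0 0 0.8 0 0 0 1" --pt "0 0 0.8 0 0 0 1" --pt "0 0 0.8 0 0 0 1" --pt "0 0 0.8 0 0 0 1" --pt "0 0 0.8 0 0 0 1"

```text
t: 23.87
ee_pos: [436.6, -250.8, 161.0]
tcp_rot: [-3.141, 0.001, -3.139]
contact_force: [1.0, -0.3, -6.5]
opening: 0.295
```

>>> arm_command --pt "0 0 0.5 0 0 0 1" --pt "0 0 0.5 0 0 0 1" --pt "0 0 0.4 0 0 0 1" --pt "0 0 0 0 0 0 1" --pt "0 0 0 0 0 0 1"

```text
t: 24.28
ee_pos: [436.1, -250.6, 147.1]
tcp_rot: [3.141, -0.0, -3.139]
contact_force: [0.8, -0.0, -7.2]
opening: 0.301
```

>>> arm_command --pt "0 0 0.5 0 0 0 1" --pt "0 0 0.4 0 0 0 1" --pt "0 0 0.2 0 0 0 1" --pt "0 0 0.1 0 0 0 1" --pt "0 0 0 0 0 0 1"

```text
t: 24.7
ee_pos: [436.2, -250.8, 135.4]
tcp_rot: [-3.141, 0.0, -3.139]
contact_force: [-1.2, 0.5, -3.9]
opening: 0.303
```

>>> arm_command --pt "0 0 0.1 0 0 0 1" --pt "0 0 0.1 0 0 0 1" --pt "0 0 0 0 0 0 1"

```text
t: 24.95
ee_pos: [437.0, -251.3, 135.3]
tcp_rot: [-3.14, 0.002, -3.139]
contact_force: [-3.3, 2.7, 9.8]
opening: 0.302
```

>>> arm_command --pt "0 0.05 0 0 0 0 0.61" --pt "0 0 0 0 0 0 0.61" --pt "0 0 0 0 0 0 0.61" --pt "0 0 0 0 0 0 0.61" --pt "0 0 0 0 0 0 0.61"

```text
t: 25.37
ee_pos: [436.3, -250.2, 133.2]
tcp_rot: [-3.141, 0.0, -3.139]
contact_force: [0.6, 0.3, -0.6]
opening: 0.386
```

>>> arm_command --pt "0 0 -0.5 0 0 0 0.61" --pt "0 0 -1 0 0 0 0.61" --pt "0 0 -2 0 0 0 0.61" --pt "0 0 -3 0 0 0 0.61" --pt "0 0 -3 0 0 0 0.61" --pt "0 0 -2 0 0 0 0.61" --pt "0 0 0 0 0 0 0.61" --pt "0 0 0 0 0 0 0.61"

```text
t: 26.03
ee_pos: [436.9, -250.7, 250.1]
tcp_rot: [-3.139, 0.003, -3.139]
contact_force: [-0.2, 0.1, -0.7]
opening: 0.389
```

```bash
python3 - <<'E'
from h import *
f=grab('wrist','w5.png');p=pts(f)
s=robot.sense();print(s['ee_pos'],s['tcp_rot'],s['opening'])
R=(300,540,-470,-190)
comps(p,R,176,200,40,'posts');comps(p,(310,350,-420,-250),142,165,200,'bar')
E
```

```text
[ 436.1492681  -250.10678882  248.43625452] [-3.14106316e+00  5.72379859e-04 -3.13896482e+00] 0.385846273751828
posts px [50, 149, 19, 13, 215] rect [ 401.6 -422.4] [11.3 11.4] 80.9 mean [ 401.  -420.9  182.9] axisdeg 86.7
posts px [115, 149, 17, 14, 190] rect [ 401.3 -366.3] [10.9 10.8] 5.7 mean [ 400.9 -365.4  183.2] axisdeg 98.9
posts px [177, 148, 15, 14, 163] rect [ 400.3 -312.7] [10.6 11. ] 4.4 mean [ 400.2 -312.   183.9] axisdeg 103.4
posts px [243, 150, 13, 14, 146] rect [ 401.8 -256.1] [10.4 10.8] 87.5 mean [ 401.5 -256.1  184.2] axisdeg 169.2
posts px [78, 222, 17, 14, 174] rect [ 470.8 -410.9] [11.3 10.8] 85.7 mean [ 470.2 -409.5  182.7] axisdeg 44.5
posts px [139, 222, 14, 14, 155] rect [ 470.8 -354.3] [10.6 10.4] 2.3 mean [ 469.9 -353.7  183. ] axisdeg 31.5
posts px [196, 222, 12, 11, 93] rect [ 468.  -301.7] [ 6.3 10.9] 18.9 mean [ 467.5 -301.1  183. ] axisdeg 107.5
posts px [256, 223, 12, 14, 142] rect [ 471.2 -244.7] [10.4 10.1] 86.5 mean [ 470.4 -244.7  183.5] axisdeg 15.6
bar px [100, 66, 133, 18, 2147] rect [ 332.3 -333.5] [ 14. 122.] 0.4 mean [ 332.8 -330.1  154.8] axisdeg 90.5
```

View pics/w5.png

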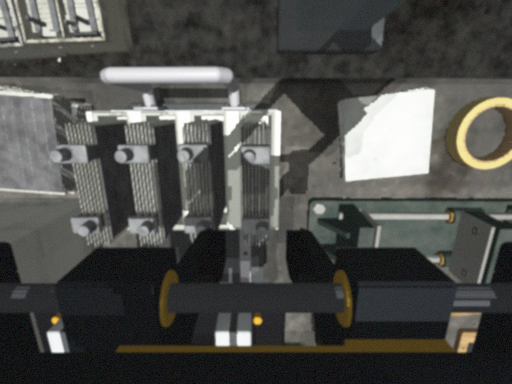

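The view shows all four groups standing in the nest, with front posts at (62,155), (125,155), (187,153) and (250,155). All are at 183–184 mm, and the bar is at (167,75). Next I'll move in front of the push bar with the fingers shut.

>>> arm_command --pt "2.9 -1.64 0 0 0 0 1" --pt "2.9 -1.64 0 0 0 0 1" --pt "2.9 -1.64 0 0 0 0 1" --pt "2.9 -1.64 0 0 0 0 1" --pt "2.9 -1.64 0 0 0 0 1" --pt "0 0 0 0 0 0 1" --pt "0 0 0 0 0 0 1" --pt "0 0 0 0 0 0 1" --pt "0 0 0 0 0 0 1"

```text
t: 26.83
ee_pos: [292.0, -331.6, 247.5]
tcp_rot: [3.14, -0.0, -3.138]
contact_force: [-0.3, 0.3, -0.1]
opening: 0.003
```

>>> arm_command --pt "0 0 2.95 0 0 0 1" --pt "0 0 2.95 0 0 0 1" --pt "0 0 2.95 0 0 0 1" --pt "0 0 2.95 0 0 0 1" --pt "0 0 0 0 0 0 1"

```text
t: 27.25
ee_pos: [290.4, -327.6, 124.7]
tcp_rot: [3.132, -0.004, -3.137]
contact_force: [-0.9, 1.4, -0.5]
opening: 0.003
```

>>> arm_command --pt "-0.7 0 0 0 0 0 1" --pt "-0.7 0 0 0 0 0 1" --pt "-0.5 0 0 0 0 0 1" --pt "-0.5 0 0 0 0 0 1" --pt "-0.5 0 0 0 0 0 1" --pt "-0.7 0 0 0 0 0 1" --pt "-0.7 0 0 0 0 0 1" --pt "-0.7 0 0 0 0 0 1" --pt "-0.7 0 0 0 0 0 1" --pt "-0.7 0 0 0 0 0 1"

```text
t: 28.08
ee_pos: [356.1, -332.3, 130.1]
tcp_rot: [3.141, -0.0, -3.139]
contact_force: [-0.6, -0.2, 0.3]
opening: 0.005
```

>>> arm_command --pt "-0.9 0 0 0 0 0 1" --pt "-0.9 0 0 0 0 0 1" --pt "-0.9 0 0 0 0 0 1" --pt "-0.9 0 0 0 0 0 1" --pt "-0.9 0 0 0 0 0 1"

```text
t: 28.5
ee_pos: [400.0, -332.4, 130.0]
tcp_rot: [3.142, -0.003, -3.139]
contact_force: [-5.7, -1.1, 4.0]
opening: 0.003
```

```bash
cat > bar.py <<'E'
from h import *
f=grab('wrist');p=pts(f);s=robot.sense();print(s['ee_pos'],s['contact_force'])
comps(p,(300,480,-420,-250),140,165,100,'bar')
comps(p,(380,700,-470,-190),176,190,40,'posts')
f=grab('top');q=pts(f);comps(q,(300,480,-420,-250),140,165,15,'Tbar');comps(q,(380,500,-470,-190),164,190,10,'Tposts')
E
python3 bar.py
```

```text
[ 401.69421005 -332.47498769  130.16342228] [ 0.17001271  0.51134871 -0.32592928]
bar px [148, 161, 210, 28, 5047] rect [ 361.9 -333.8] [ 14.2 122.8] 0.3 mean [ 360.7 -333.9  154.9] axisdeg 90.3
bar px [110, 237, 36, 46, 1136] rect [ 416.2 -411.5] [16.7 26.4] 89.4 mean [ 413.5 -411.   151.7] axisdeg 162.0
bar px [188, 239, 30, 8, 165] rect [ 406.8 -365.5] [18.5  6.3] 86.0 mean [ 406.5 -365.5  145.7] axisdeg 89.2
bar px [360, 240, 33, 43, 830] rect [ 415.3 -257.7] [21.9 14.4] 1.5 mean [ 412.1 -256.5  151.8] axisdeg 25.6
bar px [122, 316, 12, 30, 250] rect [ 466.1 -416.2] [ 7.1 27.5] 89.8 mean [ 465.1 -415.8  154.3] axisdeg 178.2
posts px [225, 239, 62, 27, 789] rect [ 395.1 -332.1] [30.  13.5] 89.7 mean [ 390.6 -332.2  182.6] axisdeg 90.0
posts px [71, 313, 28, 16, 344] rect [ 431.  -422.6] [10.9 11.4] 69.3 mean [ 430.9 -421.7  184.3] axisdeg 88.6
posts px [384, 313, 27, 18, 375] rect [ 431.3 -257. ] [11.6 11.1] 67.2 mean [ 431.  -257.8  184.4] axisdeg 90.2
Tbar px [330, 181, 3, 5, 15] rect [ 469.9 -255.3] [ 8.4 18. ] 84.6 mean [ 470.1 -255.8  151.9] axisdeg 173.7
```

The wrist view disagrees: the bar reads x≈362 while the TCP is at 402. I need to look.

```bash
python3 - <<'E'
from h import *
a=grab('wrist')['pixels'];f=grab('scene');b=f['pixels'];
w=f['world_to_cam'];q=f['mtx']@(w@np.array([400,-332,130,1.]))[:3];u,v=(q[:2]/q[2]).astype(int);print(u,v)
o=np.zeros((384,800,3),np.uint8);o[:,:400]=cv2.resize(a[:, 56:456],(400,384))
x=max(u-50,0);y=max(v-48,0);c=b[y:y+96,x:x+100];o[:,400:]=cv2.resize(c,(400,384),interpolation=cv2.INTER_CUBIC)
cv2.imwrite('pics/w6.png',o[:,:,::-1])
E
```

```text
307 142
```

View pics/w6.png

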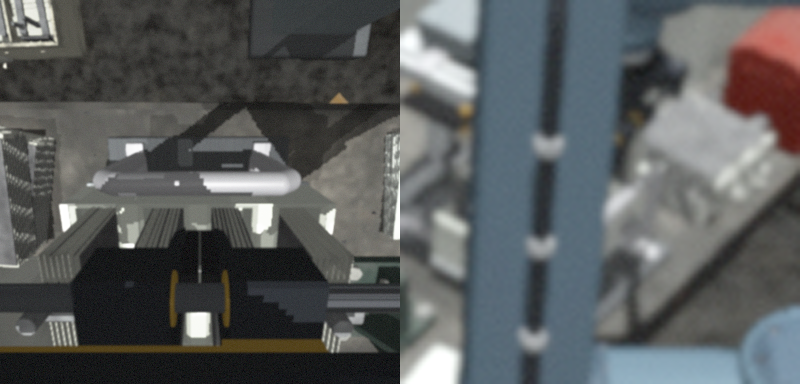

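The left panel shows the fingers at (200,245), on the group side of the bar at (195,182). So they went past the bar and were pushing between groups 2 and 3; the carriage has moved about 30 mm. I'll back off, lift, go round in front of the bar, and re-engage with more finger depth, checking as I go.

>>> arm_command --pt "0.6 0 0 0 0 0 1" --pt "0.6 0 0 0 0 0 1" --pt "0 0 0 0 0 0 1" --pt "0 0 -1.5 0 0 0 1" --pt "0 0 -2.5 0 0 0 1" --pt "0 0 -3 0 0 0 1" --pt "0 0 -3 0 0 0 1" --pt "0 0 0 0 0 0 1" --pt "0 0 0 0 0 0 1"

```text
t: 29.45
ee_pos: [388.9, -333.4, 232.3]
tcp_rot: [-3.138, 0.003, -3.139]
contact_force: [-0.2, -0.1, -0.8]
opening: -0.0
```

```bash
python3 bar.py; python3 - <<'E'
from h import *
p=pts(grab('wrist'))
m=(abs(p[...,1]+332)<50)&(p[...,0]>280)&(p[...,0]<420)
for x in range(290,420,6):
    k=m&(abs(p[...,0]-x)<3)
    z=p[k][:,2]; print(x,np.percentile(z,[2,50,98]).round() if k.sum() else None,end='; ')
E
```

```text
[ 388.18182055 -332.44074565  230.44814685] [ 0.20839621 -0.10332037  0.19876532]
bar px [191, 160, 129, 17, 1901] rect [ 367.4 -333.8] [ 13.9 121.5] 0.3 mean [ 366.5 -333.2  154.8] axisdeg 90.4
bar px [167, 210, 22, 37, 570] rect [ 430.2 -411.6] [41.8 16.8] 0.3 mean [ 424.4 -409.3  151.9] axisdeg 14.9
bar px [213, 210, 29, 26, 603] rect [ 423.  -361.2] [27.4 27.5] 89.7 mean [ 420.6 -362.1  151.9] axisdeg 109.8
bar px [322, 211, 20, 36, 532] rect [ 429.9 -257.6] [39.7 14.5] 0.1 mean [ 424.9 -258.8  151.5] axisdeg 167.5
bar px [267, 215, 29, 26, 525] rect [ 427.  -307.8] [27.5 25.8] 89.4 mean [ 424.2 -305.8  151.6] axisdeg 62.3
Tbar px [330, 181, 4, 6, 21] rect [ 467.8 -257.2] [11.3 21.7] 86.8 mean [ 467.7 -256.6  152.5] axisdeg 178.3
290 [-744. -740. -735.]; 296 [-746. -740. -737.]; 302 [-743. -740. -736.]; 308 [-745. -740. -737.]; 314 [-745. -740. -736.]; 320 [-742.   -1.    1.]; 326 [-741.   -0.    2.]; 332 [-2. -0.  1.]; 338 [-2.  0.  2.]; 344 [-1.  0.  2.]; 350 [ -2. 334. 347.]; 356 [ 10. 344. 349.]; 362 [152. 358. 364.]; 368 [ 11. 348. 363.]; 374 [  9. 274. 348.]; 380 [  9. 287. 334.]; 386 [  9. 279. 332.]; 392 [279. 320. 326.]; 398 [ 50.  76. 316.]; 404 [87. 90. 93.]; 410 [ 66. 100. 156.]; 416 [ 47. 112. 156.];
```

>>> arm_command --pt "2.5 0 0 0 0 0 1" --pt "2.5 0 0 0 0 0 1" --pt "2.5 0 0 0 0 0 1" --pt "0 0 0 0 0 0 1" --pt "0 0 0 0 0 0 1" --pt "0 0 2.5 0 0 0 1" --pt "0 0 2.5 0 0 0 1" --pt "0 0 2.5 0 0 0 1" --pt "0 0 2.5 0 0 0 1" --pt "0 0 2 0 0 0 1"

```text
t: 30.43
ee_pos: [313.6, -331.2, 107.6]
tcp_rot: [3.139, -0.001, -3.139]
contact_force: [0.6, -0.5, -0.0]
opening: 0.007
```

>>> arm_command --pt "0 0 0 0 0 0 1" --pt "0 0 0 0 0 0 1" --pt "-1 0 0 0 0 0 1" --pt "-1 0 0 0 0 0 1" --pt "-0.5 0 0 0 0 0 1" --pt "0 0 0 0 0 0 1" --pt "0 0 0 0 0 0 1"

```text
t: 31.02
ee_pos: [339.2, -332.6, 110.8]
tcp_rot: [-3.141, 0.001, -3.138]
contact_force: [1.1, -0.1, 0.4]
opening: 0.006
```

```bash
python3 bar.py|head -2; python3 - <<'E'
from h import *
f=grab('wrist','w7.png')
E
```

```text
[ 338.72647692 -332.46134576  110.54801873] [-0.41947974 -0.3463916   1.02668519]
bar px [225, 228, 62, 38, 1144] rect [ 334.1 -332.2] [13.6 29.9] 0.4 mean [ 329.3 -332.3  155.1] axisdeg 90.1
```

View pics/w7.png

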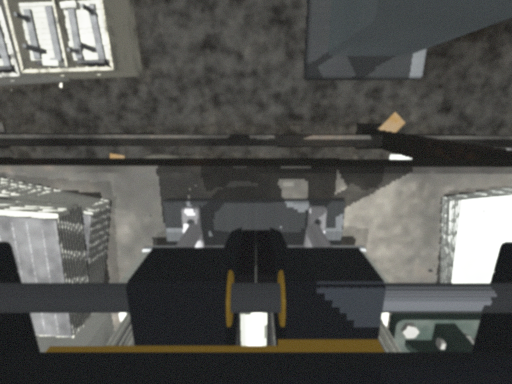

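The view shows the fingers at (255,255) coming at the bar from the robot side, between the uprights at (190,230) and (320,230). I'll advance in small steps and watch the force.

>>> arm_command --pt "-0.5 0 0 0 0 0 1" --pt "-0.5 0 0 0 0 0 1" --pt "-0.3 0 0 0 0 0 1"

```text
t: 31.42
ee_pos: [351.3, -332.5, 110.2]
tcp_rot: [-3.141, -0.001, -3.139]
contact_force: [-7.9, -1.0, 4.4]
opening: 0.007
```

>>> arm_command --pt "-0.4 0 0 0 0 0 1" --pt "-0.4 0 0 0 0 0 1" --pt "-0.4 0 0 0 0 0 1" --pt "-0.4 0 0 0 0 0 1"

```text
t: 31.75
ee_pos: [366.8, -332.4, 110.2]
tcp_rot: [3.141, -0.002, -3.139]
contact_force: [-4.8, -0.4, 2.5]
opening: 0.005
```

```bash
python3 - <<'E'
from h import *
p=pts(grab('wrist'));s=robot.sense();print(s['ee_pos'],s['contact_force'])
comps(p,(335,480,-420,-250),140,165,30,'bar');comps(p,(380,700,-470,-190),176,190,40,'posts');comps(p,(300,480,-450,-210),88,96,40,'nest')
E
```

```text
[ 367.70913034 -332.52801957  110.28176901] [ 1.15490314 -0.51598062  0.84077199]
bar px [225, 228, 62, 38, 1183] rect [ 361.7 -332.2] [29.9 13.3] 89.5 mean [ 357.1 -332.2  154.8] axisdeg 90.1
bar px [111, 332, 23, 14, 256] rect [ 427.7 -412.8] [ 6.4 15. ] 7.4 mean [ 427.8 -412.9  146.3] axisdeg 94.1
bar px [379, 333, 16, 19, 184] rect [ 428.8 -252.9] [4.9 6.5] 85.1 mean [ 428.5 -252.5  148.1] axisdeg 67.1
nest px [317, 227, 14, 10, 71] rect [ 379.8 -281.2] [ 3.8 11.5] 29.1 mean [ 379.5 -281.7   91.8] axisdeg 118.5
nest px [176, 228, 15, 9, 61] rect [ 380.6 -386.2] [11.8  3.9] 62.6 mean [ 379.9 -386.    91.9] axisdeg 62.8
nest px [113, 271, 20, 12, 182] rect [ 420.4 -437. ] [15.7 10.4] 85.6 mean [ 419.2 -438.2   91.1] axisdeg 108.1
nest px [378, 270, 17, 13, 166] rect [ 419.1 -229. ] [13.7  9.8] 90.0 mean [ 418.  -227.8   91.4] axisdeg 57.3
nest px [241, 313, 26, 28, 665] rect [ 465.9 -333.4] [27.8 21.1] 0.8 mean [ 466.1 -333.1   91.5] axisdeg 0.3
```

Bar contact confirmed: 5–8 N of push, and the carriage is moving with the tool. Continuing.

>>> arm_command --pt "-0.5 0 0 0 0 0 1" --pt "-0.7 0 0 0 0 0 1" --pt "-0.7 0 0 0 0 0 1" --pt "-0.7 0 0 0 0 0 1" --pt "-0.7 0 0 0 0 0 1" --pt "-0.7 0 0 0 0 0 1" --pt "-0.6 0 0 0 0 0 1" --pt "-0.5 0 0 0 0 0 1" --pt "-0.5 0 0 0 0 0 1" --pt "-0.4 0 0 0 0 0 1"

```text
t: 32.63
ee_pos: [427.2, -332.1, 110.1]
tcp_rot: [3.141, -0.001, -3.139]
contact_force: [-6.2, -0.5, 3.2]
opening: 0.005
```

>>> arm_command --pt "-0.3 0 0 0 0 0 1" --pt "-0.3 0 0 0 0 0 1" --pt "-0.2 0 0 0 0 0 1"

```text
t: 32.88
ee_pos: [435.4, -332.0, 110.1]
tcp_rot: [3.141, -0.001, -3.139]
contact_force: [-5.1, -0.0, 2.9]
opening: 0.005
```

>>> arm_command --pt "-0.2 0 0 0 0 0 1" --pt "-0.2 0 0 0 0 0 1" --pt "-0.2 0 0 0 0 0 1"

```text
t: 33.13
ee_pos: [441.1, -332.0, 110.0]
tcp_rot: [3.141, -0.001, -3.139]
contact_force: [-4.8, -0.5, 3.8]
opening: 0.003
```

>>> arm_command --pt "-0.2 0 0 0 0 0 1" --pt "-0.2 0 0 0 0 0 1"

```text
t: 33.3
ee_pos: [442.5, -332.0, 110.0]
tcp_rot: [3.141, -0.007, -3.138]
contact_force: [-24.9, 0.8, 13.0]
opening: 0.006
```

>>> arm_command --pt "-0.15 0 0 0 0 0 1" --pt "-0.15 0 0 0 0 0 1"

```text
t: 33.47
ee_pos: [442.5, -331.9, 110.0]
tcp_rot: [3.139, -0.013, -3.138]
contact_force: [-35.5, 0.9, 21.0]
opening: 0.004
```

>>> arm_command --pt "-0.15 0 0 0 0 0 1" --pt "-0.15 0 0 0 0 0 1"

```text
t: 33.63
ee_pos: [442.5, -331.9, 110.0]
tcp_rot: [3.138, -0.019, -3.138]
contact_force: [-48.8, 2.8, 28.2]
opening: 0.002
```

Home: it stopped dead at 442.5, as predicted. I'll back off and clear away.

>>> arm_command --pt "0.4 0 0 0 0 0 1" --pt "0.5 0 0 0 0 0 1" --pt "1 0 0 0 0 0 1" --pt "2 0 0 0 0 0 1" --pt "3 0 0 0 0 0 1" --pt "3 0 -1 0 0 0 1" --pt "0 0 -3 0 0 0 1" --pt "0 0 -3 0 0 0 1" --pt "0 0 -3 0 0 0 1" --pt "0 0 0 0 0 0 1"

```text
t: 34.47
ee_pos: [354.6, -335.4, 216.5]
tcp_rot: [-3.132, 0.007, -3.139]
contact_force: [0.3, -1.1, 0.6]
opening: 0.006
```

```bash
python3 - <<'E'
from h import *
f=grab('wrist','w8.png');p=pts(f);s=robot.sense();print(s['t'],s['ee_pos'],s['contact_force'])
comps(p,(400,510,-420,-250),140,165,100,'bar');comps(p,(480,700,-470,-190),164,195,40,'posts');comps(p,(480,700,-470,-190),88,96,60,'nest')
EOF=0
E
```

```text
34.5167 [ 353.99182041 -334.32635033  213.64052251] [-0.56492831  0.46507476 -1.26582873]
nest px [250, 313, 17, 33, 527] rect [ 556.7 -332.2] [21.  53.9] 89.8 mean [ 555.6 -332.4   91.4] axisdeg 0.0
```

View pics/w8.png

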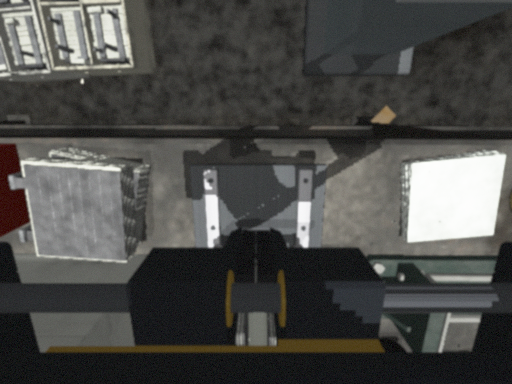

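The rails are bare in front, at (210,205) and (305,205), so the carriage is under the head. I'll move aside for a check from the top and scene cameras.

>>> arm_command --pt "1.5 -1.5 -0.5 0 0 0 1" --pt "1.5 -2 -0.5 0 0 0 1" --pt "1.5 -2 -0.5 0 0 0 1" --pt "1.5 -2 0 0 0 0 1" --pt "1.5 -2 0 0 0 0 1" --pt "1.5 -2 0 0 0 0 1" --pt "1.5 -2 0 0 0 0 1" --pt "1.5 -2 0 0 0 0 1" --pt "1.5 -2 0 0 0 0 1" --pt "0 0 0 0 0 0 1"

```text
t: 35.35
ee_pos: [215.4, -510.1, 223.4]
tcp_rot: [3.141, -0.001, 3.141]
contact_force: [-0.3, -0.2, 0.2]
opening: 0.007
```

```bash
python3 - <<'E'
from h import *
f=grab('top');q=pts(f);g0=dict(np.load('t2.npz'));q0=pts(g0)
comps(q,(420,500,-420,-250),140,165,15,'bar');comps(q0,(310,350,-420,-250),140,165,15,'bar0')
comps(q,(480,540,-470,-190),160,190,8,'posts');comps(q,(480,540,-470,-190),140,160,15,'body')
for n,R,z in(('tester',(350,620,380,520),(20,60)),):
    comps(q,R,*z,20,n);comps(q0,R,*z,20,n+'0')
s=grab('scene')
a=f['pixels'][110:230,160:410];a=cv2.resize(a,(500,240),interpolation=cv2.INTER_CUBIC)
b=cv2.resize(f['pixels'][110:230,305:405],(300,360),interpolation=cv2.INTER_CUBIC)
c=cv2.resize(s['pixels'][60:280,100:400],(480,352),interpolation=cv2.INTER_CUBIC)
o=np.zeros((600,800,3),np.uint8);o[:240,:500]=a;o[:360,500:]=b;o[245:597,:480]=c;cv2.imwrite('pics/end.png',o[:,:,::-1])
E
```

```text
bar px [355, 183, 13, 4, 43] rect [ 460.2 -364.6] [14.  46.2] 0.3 mean [ 458.8 -365.2  155.7] axisdeg 91.5
bar px [336, 184, 15, 4, 56] rect [ 458.5 -298.7] [51.1 14.6] 88.8 mean [ 458.  -299.   155.4] axisdeg 87.8
bar0 px [339, 219, 18, 4, 70] rect [ 328.3 -305.5] [61.3 12. ] 86.8 mean [ 328.2 -305.3  154.8] axisdeg 88.2
bar0 px [358, 218, 14, 4, 51] rect [ 330.3 -366.7] [49.4 12.9] 87.7 mean [ 329.3 -365.8  156.2] axisdeg 90.2
posts px [370, 163, 9, 5, 41] rect [ 527.4 -414.7] [27.6 15.8] 81.1 mean [ 527.2 -414.3  173.8] axisdeg 75.5
posts px [325, 164, 8, 5, 33] rect [ 528.8 -248. ] [24.2 16.5] 89.9 mean [ 527.7 -246.7  173.9] axisdeg 66.3
posts px [341, 164, 7, 4, 25] rect [ 531.3 -304.3] [22.7 12.7] 82.9 mean [ 529.7 -304.7  173.7] axisdeg 72.1
posts px [356, 164, 7, 4, 25] rect [ 527.6 -357.7] [14.6 22.2] 4.5 mean [ 526.3 -357.3  174.9] axisdeg 75.2
body px [324, 169, 9, 6, 34] rect [ 515.3 -249. ] [27.9 22.3] 86.7 mean [ 514.7 -249.5  149.8] axisdeg 68.9
body px [340, 168, 8, 6, 44] rect [ 516.7 -305.9] [26.9 20.3] 89.5 mean [ 515.8 -304.9  152.2] axisdeg 88.1
body px [355, 168, 8, 7, 42] rect [ 513. -361.] [29.2 19.8] 80.0 mean [ 512.9 -361.3  151.1] axisdeg 69.0
body px [370, 168, 8, 5, 35] rect [ 515.  -417.1] [19.  27.8] 3.4 mean [ 515.1 -416.7  152. ] axisdeg 79.7
tester px [128, 172, 24, 37, 559] rect [500.  485.4] [ 71.9 144.8] 68.0 mean [500.4 479.7  32.2] axisdeg 162.7
tester0 px [129, 172, 23, 36, 549] rect [499.2 482.8] [ 70.1 145.8] 71.6 mean [500.5 479.1  31.9] axisdeg 164.4
```

View pics/end.png

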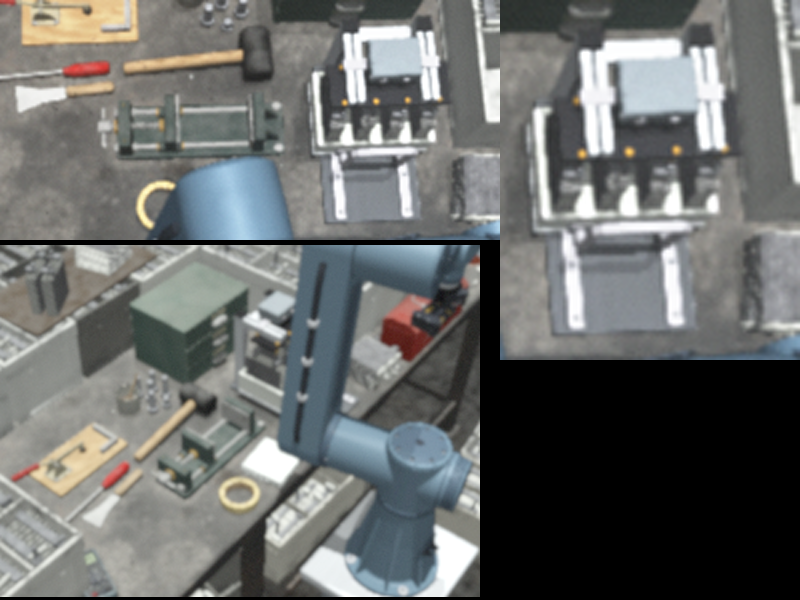

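The last view shows the full carriage under the head, with four group fronts at (575..690,195) in the right panel. The bar moved from 329 to 459 mm, which is 130 mm, and all strap tops are level. Handing in.

```bash
python3 -c "
from bench import robot
s=robot.sense();print(s['t'],s['contact_force']);print(robot.sign_off())"
```

```text
35.45 [ 0.69793122  0.57393728 -0.61047079]
the job is handed in; nothing more can be done
None
```

Both spare groups are standing in pockets 3 and 4, and the full carriage is home against its stops. I handed the job in at 35.5 s with the robot touching nothing.

**Last checks:**
- **Seating:** before the push, all four groups' posts read 183–184 mm, level with the two already loaded. After the push, the front straps all read about 174 mm from the top camera; the rear ones are hidden under the head.
- **Travel:** the push bar moved from x≈329 to x≈459 mm, the full 130 mm. The tool stopped dead at the stops as the push force rose to about 49 N along x; wrist force stayed below its 120 N limit.
- **Other things on the bench:** the hand-held tester measured unmoved to within a few mm, and the tape roll and separators looked undisturbed by eye. I did not measure those two.

**What went wrong:**
- **First push missed the bar:** the fingers got past it without any force I noticed, I don't know how. They pushed lightly (about 6 N) on the front faces of groups 2 and 3, moving the carriage about 30 mm. I backed off, re-engaged the bar with the fingers about 20 mm lower, and pushed home from there.
- **Side effect of that:** group 3 may have slid a few mm along its slot, within the slot's clearance. It stayed upright and level with the others.

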